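# Move the row of hand stamps to the organiser in reverse order

## Task

My left-handed colleague takes over the desk: move the four hand stamps from the wooden stand to the white organiser, one in each compartment, in reverse order, so that, seen from the robot, the stamp now at the left end of the stand's row ends in the compartment at the right end of the organiser, the second from the left in the second from the right, and so on. Each must stand upright on its compartment's floor; set them down without dropping them or knocking any over.

Things in the scene. Friction and masses are not known exactly. Their poses are not given: they have to be found in the camera images.
- stamp_tall: Loose: the tall hand stamp: round base 36 mm across and 16 mm high, slim neck, and above it a long round grip 24 mm across between 56 and 86 mm above the underside; 92 mm tall in all. Wood, black rubber foot, 40 to 85 g. Starts with its x within 0.3 rad of the stand's x. Origin: centre of its underside, z up. 
- stamp_square: Loose: the square hand stamp: square base 34 x 34 mm and 18 mm high, neck 16 mm across, and a round barrel grip 28 mm across between 42 and 64 mm above the underside; 70 mm tall in all. Wood, black rubber foot, 40 to 85 g. Starts with its x within 0.3 rad of the stand's x. Origin: centre of its underside, z up. 
- stamp_paddle: Loose: the paddle-shaped hand stamp: oblong base 24 mm (its x) by 38 mm (its y) and 20 mm high, with a flat upright grip 14 mm thick (x) by 30 mm wide (y) between 20 and 78 mm above the underside; 78 mm tall in all. To be gripped across its x. Wood, black rubber foot, 40 to 85 g. Starts with its x within 0.3 rad of the stand's x. Origin: centre of its underside, z up. 
- stamp_button: Loose: the button-topped hand stamp: round base 32 mm across and 16 mm high, thin stem 14 mm across, and on top a flat round disc 34 mm across between 54 and 74 mm above the underside; 74 mm tall in all. Wood, black rubber foot, 40 to 85 g. Starts with its x within 0.3 rad of the stand's x. Origin: centre of its underside, z up. 
- pad_tall: Fixed grey felt pad, 52 x 52 x 4 mm, on the wooden stand, on which the tall stamp stands at the start (within about 5 mm of its centre); it stays and marks that stamp's original place in the row. All four pads look alike. Origin: centre of its underside; x and y parallel to the stand's.
- pad_square: Fixed grey felt pad, 52 x 52 x 4 mm, on the wooden stand, on which the square stamp stands at the start (within about 5 mm of its centre); it stays and marks that stamp's original place in the row. All four pads look alike. Origin: centre of its underside; x and y parallel to the stand's.
- pad_paddle: Fixed grey felt pad, 52 x 52 x 4 mm, on the wooden stand, on which the paddle stamp stands at the start (within about 5 mm of its centre); it stays and marks that stamp's original place in the row. All four pads look alike. Origin: centre of its underside; x and y parallel to the stand's.
- pad_button: Fixed grey felt pad, 52 x 52 x 4 mm, on the wooden stand, on which the button stamp stands at the start (within about 5 mm of its centre); it stays and marks that stamp's original place in the row. All four pads look alike. Origin: centre of its underside; x and y parallel to the stand's.
- stand: Fixed pine board 74 (x) by 274 (y) by 10 mm with 14 mm high end strips, turned by up to 0.3 rad, left or right of the desk's middle. Carries the four grey felt pads in a row along its y, centres at y = +93, +31, -31, -93 mm, x = 0, pad tops 14 mm above its underside. +y is the left end as seen from the robot. Origin: centre of its underside.
- organiser: Fixed white organiser on the other side, turned by up to 0.3 rad. Four open compartments in a row along its y, centres at y = +93, +31, -31, -93 mm, x = 0; each 56 x 56 mm inside, floor 6 mm and wall tops 24 mm above the underside, walls 6 mm. +y is the left end seen from the robot. Behind (x +34 to +78 mm) slanted card slots up to 26 mm high. Origin: underside, centre of the row.
Not all that is in view belongs to the job. Leave any red or yellow look-alike of the stamp_button alone.

How it is judged (in metres and radians):
At the end, for the whole second after the job is handed in: Every stamp stands upright (tilt under 0.12 rad), released and at rest on its compartment's floor (within 4 mm in height, 16 mm of the compartment's centre along both axes), mirrored: the stamp whose pad is at y = c on the stand is in the compartment at y = -c of the organiser (x of stamp_tall in the frame of organiser between -0.016 and 0.016 m and z of stamp_tall in the frame of organiser between 0.002 and 0.01 m and angle between each of stamp_tall, stamp_square, stamp_paddle, stamp_button's own z axis and vertical below 0.12 rad and linear speed of each of stamp_tall, stamp_square, stamp_paddle, stamp_button below 0.02 m/s and angular speed of each of stamp_tall, stamp_square, stamp_paddle, stamp_button below 0.2 rad/s and ((y of pad_tall in the frame of stand between 0.073 and 0.113 m and y of stamp_tall in the frame of organiser between -0.109 and -0.077 m) or (y of pad_tall in the frame of stand between 0.011 and 0.051 m and y of stamp_tall in the frame of organiser between -0.047 and -0.015 m) or (y of pad_tall in the frame of stand between -0.051 and -0.011 m and y of stamp_tall in the frame of organiser between 0.015 and 0.047 m) or (y of pad_tall in the frame of stand between -0.113 and -0.073 m and y of stamp_tall in the frame of organiser between 0.077 and 0.109 m)) and x of stamp_square in the frame of organiser between -0.016 and 0.016 m and z of stamp_square in the frame of organiser between 0.002 and 0.01 m and ((y of pad_square in the frame of stand between 0.073 and 0.113 m and y of stamp_square in the frame of organiser between -0.109 and -0.077 m) or (y of pad_square in the frame of stand between 0.011 and 0.051 m and y of stamp_square in the frame of organiser between -0.047 and -0.015 m) or (y of pad_square in the frame of stand between -0.051 and -0.011 m and y of stamp_square in the frame of organiser between 0.015 and 0.047 m) or (y of pad_square in the frame of stand between -0.113 and -0.073 m and y of stamp_square in the frame of organiser between 0.077 and 0.109 m)) and x of stamp_paddle in the frame of organiser between -0.016 and 0.016 m and z of stamp_paddle in the frame of organiser between 0.002 and 0.01 m and ((y of pad_paddle in the frame of stand between 0.073 and 0.113 m and y of stamp_paddle in the frame of organiser between -0.109 and -0.077 m) or (y of pad_paddle in the frame of stand between 0.011 and 0.051 m and y of stamp_paddle in the frame of organiser between -0.047 and -0.015 m) or (y of pad_paddle in the frame of stand between -0.051 and -0.011 m and y of stamp_paddle in the frame of organiser between 0.015 and 0.047 m) or (y of pad_paddle in the frame of stand between -0.113 and -0.073 m and y of stamp_paddle in the frame of organiser between 0.077 and 0.109 m)) and x of stamp_button in the frame of organiser between -0.016 and 0.016 m and z of stamp_button in the frame of organiser between 0.002 and 0.01 m and ((y of pad_button in the frame of stand between 0.073 and 0.113 m and y of stamp_button in the frame of organiser between -0.109 and -0.077 m) or (y of pad_button in the frame of stand between 0.011 and 0.051 m and y of stamp_button in the frame of organiser between -0.047 and -0.015 m) or (y of pad_button in the frame of stand between -0.051 and -0.011 m and y of stamp_button in the frame of organiser between 0.015 and 0.047 m) or (y of pad_button in the frame of stand between -0.113 and -0.073 m and y of stamp_button in the frame of organiser between 0.077 and 0.109 m))); the robot touches nothing.
It fails at once if a stamp is knocked over (tilted by more than 0.7 rad) (angle between any of stamp_tall, stamp_square, stamp_paddle, stamp_button's own z axis and vertical above 0.7 rad).
It fails at once if a stamp is dropped (falls freely while its underside is still over 36 mm above the desk) ((height (world z) of stamp_tall above 0.036 m and contact force between the fingers and stamp_tall below 0.05 N and linear speed of stamp_tall above 0.35 m/s) or (height (world z) of stamp_square above 0.036 m and contact force between the fingers and stamp_square below 0.05 N and linear speed of stamp_square above 0.35 m/s) or (height (world z) of stamp_paddle above 0.036 m and contact force between the fingers and stamp_paddle below 0.05 N and linear speed of stamp_paddle above 0.35 m/s) or (height (world z) of stamp_button above 0.036 m and contact force between the fingers and stamp_button below 0.05 N and linear speed of stamp_button above 0.35 m/s)).
It also fails if it takes over 112 s, if anything falls off the work surface, if the arm or the gripper's body presses on something with over 40 N, if the wrist force passes 120 N, or if a joint passes its speed limit or range.

## Robot

A 6-joint arm with a two-finger parallel gripper is mounted at the origin on the work surface. World frame = base frame: x ahead of the robot, y to its left, z up, the work surface at z = 0. Lengths are in mm, angles in rad, forces in N, time in s.
With the tool pointing down it reaches from about 325 to 1000 mm from the base axis. Payload 5.1 kg.
Tool frame: the origin (TCP) lies between the finger pads; the fingertips stand bot.tcp_to_tips ahead of it and the grasp point (between the pads) lies 6 mm ahead of it (bot.tcp_to_tips is the distance from the TCP to the fingertips, in mm); z points along the fingers, x is the direction in which the jaws open and shut, and the axes are right-handed (so a half turn about z gives the same grasp; the last joint's range is limited). The gripper opens to 85 mm and grips with 20 to 120 N. Pads are 22 mm wide; open, the fingers measure 114 mm over their backs; the gripper's body (76 mm by 85 mm) begins 54 mm behind the grasp point. The pads swing forward as they close: fully open they stand 13 mm farther back than shut.
Start: joints at [-1.23, 0.124, 1.65, -0, 1.367, -0.083], TCP at [267.265, -592.498, 256.322] pointing down, gripper open.
Joint ranges: [-2.61, 2.61], [-1.02, 2.33], [0.03, 2.71], [-1.35, 4.49], [0.32, 2.68], [-2.91, 2.91]. Speed limits (rad/s): [2.57, 2.57, 3.14, 3.14, 3.14, 3.14].

## Interface

Orientations are given as a unit quaternion [w, x, y, z].
In Python, from station import bot, eyes, regions_of gives the robot as it stands.
- The arm moves only by the tool arm_command, never from a script. Its argument "plan" is a list of rows, each a list of 4 numbers: the shift along the tool's x, y, z in m, then the turn about the tool's z in rad. A call has 1 to 5 rows; each row shifts and turns the commanded pose from where the row before left it, along the tool's axes as they then stand; what a row does not reach is not made up. A row lasts 1/10 s, in which the tool goes at most 50 mm and 8.59 degrees, less where a joint would pass 70% of its speed; a pose out of reach is approached as far as the arm can. A call with a gripper value outside its range is refused whole. "claw" is the gripper command: -1 is shut, 1 is fully open, values between are in proportion, set as the call begins (left out, the last holds). The fingers move at their own pace and stop on an object; "grip_force" is the grip in N (left out, the last holds). Time passes only in rows, so rows that do not move let the fingers close. It gives the time, the measured TCP pose, the force and the opening at its end, in the units of the state.
- bot.read_state(): the state, without advancing time (a new reading comes with each control period).
- eyes.read_camera(name): name is "scene" or "top" or "wrist"; returns a dict with "image" (400x640x3 uint8, red, green, blue), "intrinsics" (3x3 intrinsics, pixels), "rvec" (rotation vector, rad) and "tvec" (3), from world to camera coordinates, as OpenCV has them. Camera axes: x right, y down, z forward; pixel columns grow to the right and rows downward; lengths in mm; the calibration is good to about 2 mm. A picture is of the moment at which its call begins. There is no depth.
- bot.sign_off(): hands the job in, once; it reports no verdict.
Trained networks look in a picture, given as the dict that the camera call returned (one of the last four; its "shot" number tells which), for a name from the list of things; names that differ only in an ending like _2 or _b are one class to them, and where a whole thing is asked for, a point or a joint stands for the part that bears it (a point fixed in the world has none). Each returns a list of dicts, best first, with "conf" (0 to 1); they miss things now and then, are a little off and sometimes report something else, mostly with a low value. They report only what shows in the picture. A call takes as long as a camera call. They do not tell look-alikes from the thing itself.
- regions_of(target, picture): "mask" (400x640 bool, what is visible of it) and "extent" ([centre column, centre row, width, height] in pixels, round what is visible of it).
The state is a dict: "clock": time; "q": joint angles; "joint_vel": joint speeds; "joint_torque": joint torques, N m; "tool_pos": TCP position; "orientation": TCP orientation; "wrist_force": force on the tool from outside, world axes, zero at the start; "moment": the same for the moment, N m; "gripper_width": finger opening in mm.
Only numpy, scipy, OpenCV 4.12 (cv2) and the standard library are available. Lean on these libraries where they do the work, as an engineer would, in place of code of your own. Each camera call takes 0.05 s, during which the arm holds its last target. There are 200 camera calls.

## Working session

There is one attempt and no reset: what is moved stays moved. The work goes in short steps, Python scripts to look and compute and a tool call to move; the robot and the scene stay as the last step left them, time stands still between calls to the robot, and variables do not carry over. Pictures are saved under pics/ and viewed, about 12 in all and at most 16, crops included, and the job is handed in when it is done.

Besides the shell and the picture viewer there is one more tool, called after "Emit:" by a JSON object that holds its "fn" and its "kwargs". arm_command: Moves the arm, as the interface text tells. Its arguments: {"type":"object","properties":{"plan":{"type":"array"},"claw":{"type":"number"},"grip_force":{"type":"number"}},"required":["plan"]}

```bash
mkdir -p pics; ls; python3 - <<'E'
from station import bot, eyes, regions_of
import cv2, numpy as np
print(bot.read_state()); print(bot.tcp_to_tips)
for n in ["scene","top"]:
    p=eyes.read_camera(n); cv2.imwrite(f"pics/{n}0.png",p["image"][:,:,::-1])
    print(n,p["intrinsics"],p["rvec"],p["tvec"],p["shot"])
    for t in ["stamp_tall","stamp_square","stamp_paddle","stamp_button","pad_tall","stand","organiser"]:
        print(t,[(round(r["conf"],2),np.round(r["extent"]).tolist()) for r in regions_of(t,p)])
E
```

```text
pics
{'clock': 0.0, 'q': array([-1.22962687e+00,  1.24504429e-01,  1.65168911e+00,  1.97799841e-05,
        1.36749131e+00, -8.25556468e-02]), 'joint_vel': array([-2.40940755e-04, -5.60458404e-04, -6.52808399e-04,  8.49234917e-05,
        8.94883822e-04, -7.08514692e-04]), 'joint_torque': array([ 1.55412370e-03, -4.23606169e+01, -3.65451157e+01,  4.44576301e-05,
        7.04586797e-03, -1.92137105e-05]), 'tool_pos': array([ 267.06863109, -591.98238757,  255.04446589]), 'orientation': array([-6.45820423e-04,  8.39986239e-01, -5.42606694e-01, -8.23004467e-04]), 'wrist_force': array([ 0.97829503,  0.36962834, -0.70588895]), 'moment': array([ 0.03610556, -0.08057057, -0.02107032]), 'gripper_width': 85.29539787675064}
25.0
scene [[375.41209828   0.         322.77845231]
 [  0.         375.41209828 199.11628075]
 [  0.           0.           1.        ]] [ 1.06863069  2.41394882 -0.98280831] [ 370.03266961 -274.08759158 1189.72840848] 1
stamp_tall [(0.86, [286.0, 156.0, 12.0, 39.0]), (0.49, [250.0, 154.0, 20.0, 12.0])]
stamp_square [(0.76, [265.0, 153.0, 19.0, 29.0])]
stamp_paddle []
stamp
[... 317 characters left out ...]
32.0])]
top [[374.6709902    0.         316.69615518]
 [  0.         374.6709902  200.84922171]
 [  0.           0.           1.        ]] [ 2.12114574 -2.07245807  0.24850538] [-14.44831781 561.97049795 649.20555987] 2
stamp_tall [(0.81, [391.0, 221.0, 23.0, 24.0]), (0.26, [208.0, 238.0, 138.0, 88.0])]
stamp_square [(0.66, [421.0, 214.0, 21.0, 23.0])]
stamp_paddle [(0.85, [487.0, 204.0, 33.0, 20.0])]
stamp_button [(0.78, [454.0, 151.0, 26.0, 26.0]), (0.65, [464.0, 282.0, 34.0, 18.0]), (0.61, [456.0, 208.0, 30.0, 22.0]), (0.16, [487.0, 206.0, 30.0, 18.0])]
pad_tall [(0.69, [389.0, 225.0, 30.0, 26.0])]
stand [(0.91, [430.0, 218.0, 141.0, 53.0])]
organiser [(0.73, [210.0, 236.0, 141.0, 84.0])]
```

View pics/top0.png

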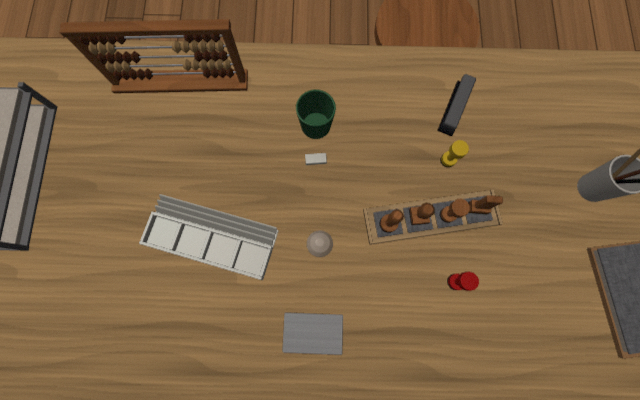

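View pics/scene0.png

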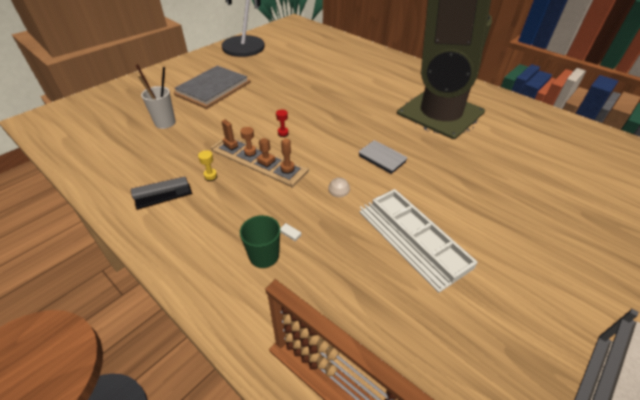

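The top view has the robot below the picture, so +y is to the left.
- The stand row runs left to right as tall (391,221), square (421,214), wooden button (456,208) and paddle (487,204).
- The look-alikes are yellow at (454,151) and red at (464,282). Both are off the stand and must be left alone.
- The organiser is at (210,236).

Next I'll estimate the poses.

```bash
cat > h.py <<'E'
import numpy as np, cv2
from scipy.spatial.transform import Rotation as R
from scipy.optimize import least_squares
from station import bot, eyes, regions_of
def back(p,uv,z):
    K=p["intrinsics"]; Rm=cv2.Rodrigues(np.array(p["rvec"],float))[0]; t=np.array(p["tvec"],float).ravel()
    uv=np.atleast_2d(uv).astype(float); d=(Rm.T@np.linalg.inv(K)@np.c_[uv,np.ones(len(uv))].T).T
    c=-Rm.T@t; return c+d*((z-c[2])/d[:,2])[:,None]
def proj(p,X):
    return cv2.projectPoints(np.atleast_2d(X).astype(float),np.array(p["rvec"],float),np.array(p["tvec"],float),p["intrinsics"],None)[0].reshape(-1,2)
def tf(pose,X):  # pose x,y,yaw
    x,y,a=pose; X=np.atleast_2d(X).astype(float); c,s=np.cos(a),np.sin(a)
    return np.c_[x+c*X[:,0]-s*X[:,1], y+s*X[:,0]+c*X[:,1], X[:,2]]
def frame(st=None):
    st=st or bot.read_state(); q=st["orientation"]; return st["tool_pos"],R.from_quat([q[1],q[2],q[3],q[0]]).as_matrix()
def solid(boxes):  # list of (x0,x1,y0,y1,z0,z1)
    return [np.array([[x,y,z] for x in b[:2] for y in b[2:4] for z in b[4:]]) for b in boxes]
STAND=solid([(-37,37,-137,137,0,10),(-37,37,-137,-131,0,14),(-37,37,131,137,0,14)])
ORG=solid([(-34,34,-127,127,0,24),(34,78,-127,127,0,24)])
def hullmask(p,pose,boxes,s=4):
    m=np.zeros((400*s,640*s),np.uint8)
    for b in boxes:
        h=cv2.convexHull(((proj(p,tf(pose,b))+.5)*s-.5).astype(np.float32)); cv2.fillConvexPoly(m,np.round(h).astype(np.int32),1)
    return cv2.resize(m.astype(np.float32),(640,400),interpolation=cv2.INTER_AREA)
def move(x,y,z,yaw=None):  # total shift in tool axes to reach (x,y,z); yaw = wanted direction of jaw axis
    t,M=frame(); d=M.T@(np.array([x,y,z])-t); a=np.arctan2(M[1,0],M[0,0])
    return np.round(d,1), None if yaw is None else round(-((yaw-a+np.pi/2)%np.pi-np.pi/2),3)
E
python3 - <<'E'
from h import *
from scipy.optimize import minimize
p=eyes.read_camera("top")
for n,B in [("stand",STAND),("organiser",ORG)]:
    m=regions_of(n,p)[0]["mask"]; ys,xs=np.nonzero(m)
    (c,sz,an)=cv2.minAreaRect(np.c_[xs,ys].astype(np.float32)); bx=cv2.boxPoints((c,sz,an))
    X=back(p,bx,12); e=[X[1]-X[0],X[2]-X[1]]; L=max(e,key=np.linalg.norm); 
    a=np.arctan2(L[1],L[0])-np.pi/2; a=(a+np.pi/2)%np.pi-np.pi/2
    c=X.mean(0); 
    mf=m.astype(float)
    r=min((minimize(lambda v:np.abs(hullmask(p,(v[0],v[1],v[2]/100),B)-mf).sum(),[c[0]+dx,c[1],a*100],method="Nelder-Mead",options=dict(initial_simplex=[[c[0]+dx,c[1],a*100],[c[0]+dx+8,c[1],a*100],[c[0]+dx,c[1]+8,a*100],[c[0]+dx,c[1],a*100+6]])) for dx in (0,-15)),key=lambda r:r.fun)
    print(n,c,a,m.sum(),r.x,r.fun)
    pose=(r.x[0],r.x[1],r.x[2]/100); print(proj(p,tf(pose,[[0,y,14] for y in (93,31,-31,-93)])).round())
print(frame())
w=eyes.read_camera("wrist"); Rw=cv2.Rodrigues(w["rvec"])[0]; t,M=frame()
print("cam in tool",M.T@(-Rw.T@w["tvec"]-t), M.T@Rw.T, w["intrinsics"])
E
```

```text
stand [ 548.68646548 -238.21031638   12.        ] 0.17224371051525678 1764 [ 549.34701807 -237.02422304   17.3799199 ] 3161.625
[[387. 222.]
 [417. 218.]
 [447. 213.]
 [477. 209.]]
organiser [499.11317675 215.64673396  12.        ] -0.25628310497664675 6877 [477.30404837 216.77413135 -25.40269116] 460.625
[[163. 233.]
 [192. 242.]
 [221. 250.]
 [251. 259.]]
(array([ 267.27408525, -592.49202439,  256.32767995]), array([[ 4.11237561e-01, -9.11528205e-01, -8.45416369e-06],
       [-9.11528205e-01, -4.11237561e-01,  1.61049820e-05],
       [-1.81568150e-05,  1.08323512e-06, -1.00000000e+00]]))
cam in tool [-7.93151025e-02 -8.16694883e+01 -1.17684295e+02] [[ 9.99999709e-01  2.58031820e-04  7.17808215e-04]
 [-4.71642329e-04  9.48756561e-01  3.16007542e-01]
 [-5.99485252e-04 -3.16007788e-01  9.48756406e-01]] [[353.18298413   0.         321.9378926 ]
 [  0.         353.18298413 198.6580319 ]
 [  0.           0.           1.        ]]
```

Emit:
{"fn": "arm_command", "kwargs": {"plan": [[0, 0, 0, -0.147], [0, 0, 0, -0.147], [0, 0, 0, -0.147], [0, 0, 0, -0.147], [0, 0, 0, -0.147]], "claw": 1, "grip_force": 30}}

```text
clock: 1.5
tool_pos: [267.2, -592.5, 256.3]
orientation: [0.0, 0.979, -0.202, -0.0]
wrist_force: [-0.4, 0.7, 0.2]
gripper_width: 85.3
```

Emit:
{"fn": "arm_command", "kwargs": {"plan": [[0, 0, 0, -0.147], [0, 0, 0, -0.147], [0, 0, 0, -0.147], [0, 0, 0, -0.147]]}}

```text
clock: 1.9
tool_pos: [267.3, -592.5, 256.3]
orientation: [-0.0, 0.996, 0.091, -0.0]
wrist_force: [-0.1, 0.5, -0.1]
gripper_width: 85.3
```

Emit:
{"fn": "arm_command", "kwargs": {"plan": [[0.0345, -0.0341, 0, 0], [0.0345, -0.0341, 0, 0], [0.0345, -0.0341, 0, 0], [0.0345, -0.0341, 0, 0], [0.0345, -0.0341, 0, 0]]}}

```text
clock: 2.4
tool_pos: [408.0, -392.8, 256.5]
orientation: [0.0, 0.996, 0.088, 0.0]
wrist_force: [0.5, 0.2, 0.2]
gripper_width: 85.5
```

Emit:
{"fn": "arm_command", "kwargs": {"plan": [[0.0345, -0.0341, 0, 0], [0.0345, -0.0341, 0, 0], [0.0345, -0.0341, 0, 0], [0.0345, -0.0341, 0, 0], [0.0345, -0.0341, 0, 0]]}}

```text
clock: 2.9
tool_pos: [548.1, -194.5, 256.7]
orientation: [0.0, 0.996, 0.088, 0.0]
wrist_force: [0.5, 0.4, -0.2]
gripper_width: 85.7
```

Emit:
{"fn": "arm_command", "kwargs": {"plan": [[0, 0, 0, 0], [0, 0, 0, 0], [0, 0, 0, 0]]}}

```text
clock: 3.2
tool_pos: [546.9, -196.9, 256.3]
orientation: [0.0, 0.996, 0.088, -0.0]
wrist_force: [-0.4, -0.5, -0.7]
gripper_width: 85.4
```

```bash
python3 - <<'E'
from h import *
p=eyes.read_camera("wrist"); im=p["image"][:,:,::-1].copy()
np.save("pics/w1.npy",p,allow_pickle=True)
for t in ["stamp_tall","stamp_square","stamp_paddle","stamp_button","stand","pad_tall"]:
    for r in regions_of(t,p):
        print(t,round(r["conf"],2),np.round(r["extent"]).tolist())
        if r["conf"]>.5: cv2.rectangle(im,*[tuple(int(v) for v in np.array(r["extent"][:2])+s*np.array(r["extent"][2:])/2) for s in (-1,1)],(0,255,0),1)
pose=(549.3,-237,.174)
for b in STAND[:1]: 
    for q in proj(p,tf(pose,b)): cv2.circle(im,tuple(int(v) for v in q),3,(255,0,0),1)
cv2.imwrite("pics/w1.png",im)
E
```

```text
stamp_tall 0.94 [315.0, 117.0, 39.0, 40.0]
stamp_square 0.76 [322.0, 184.0, 38.0, 52.0]
stamp_paddle 0.58 [321.0, 298.0, 26.0, 70.0]
stamp_button 0.82 [182.0, 228.0, 58.0, 56.0]
stamp_button 0.65 [313.0, 245.0, 38.0, 62.0]
stamp_button 0.58 [426.0, 264.0, 45.0, 53.0]
stand 0.67 [314.0, 187.0, 78.0, 243.0]
stand 0.38 [315.0, 172.0, 54.0, 53.0]
pad_tall 0.74 [316.0, 114.0, 53.0, 57.0]
pad_tall 0.25 [319.0, 298.0, 29.0, 72.0]
```

View pics/w1.png

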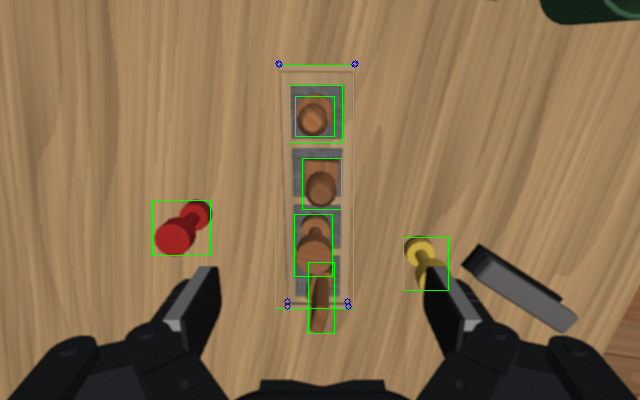

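The wrist view matches. From near to far, the stand carries tall (315,117), square (322,184), wooden button (313,245) and paddle (321,298). The red (182,228) and yellow (426,264) look-alikes stand off the board, so the wooden one on the pad is the stamp to move. Next I'll fit the silhouettes, with an enlarged crop to confirm.

```bash
cat >> h.py <<'E'
def cyl(r,z0,z1):
    a=np.linspace(0,2*np.pi,24,endpoint=False); return np.array([[r*np.cos(t),r*np.sin(t),z] for t in a for z in (z0,z1)])
def box(w,d,z0,z1): return solid([(-w/2,w/2,-d/2,d/2,z0,z1)])[0]
ST=dict(stamp_tall=[cyl(18,0,16),cyl(6,16,56),cyl(12,56,86),cyl(9,86,92)],
 stamp_square=[box(34,34,0,18),cyl(8,18,42),cyl(14,42,64),cyl(10,64,70)],
 stamp_paddle=[box(24,38,0,20),box(14,30,20,78)],
 stamp_button=[cyl(16,0,16),cyl(7,16,54),cyl(17,54,74)])
def fit(p,mask,boxes,x0,z0=14,ignore=None,yaw=True):
    from scipy.optimize import minimize
    B=[b+[0,0,z0] for b in boxes]; mf=mask.astype(float); k=np.ones_like(mf) if ignore is None else (~ignore|mask).astype(float)
    v0=np.array([x0[0],x0[1],x0[2]*50])
    f=lambda v:(k*np.abs(hullmask(p,(v[0],v[1],v[2]/50 if yaw else x0[2]),B)-mf)).sum()
    r=minimize(f,v0,method="Nelder-Mead",options=dict(initial_simplex=[v0,v0+[5,0,0],v0+[0,5,0],v0+[0,0,6]],xatol=.1,fatol=.3))
    return (r.x[0],r.x[1],r.x[2]/50 if yaw else x0[2]),r.fun
E
python3 - <<'E'
from h import *
p=eyes.read_camera("wrist"); im=p["image"][:,:,::-1].copy()
pose=(549.3,-237,.174); ms={}
for n in ST:
    i=list(("stamp_tall","stamp_square","stamp_button","stamp_paddle")).index(n); c=tf(pose,[[0,[93,31,-31,-93][i],50]])
    u=proj(p,c)[0]; r=min(regions_of(n,p),key=lambda r:np.hypot(*(np.array(r["extent"][:2])-u)))
    ms[n]=(r["mask"],c[0])
for n,(m,c) in ms.items():
    ig=np.any([q for k,(q,_) in ms.items() if k!=n],axis=0)
    f,e=fit(p,m,ST[n],(c[0],c[1],.174),ignore=ig,yaw=n in("stamp_square","stamp_paddle"))
    l=np.array([f[0]-pose[0],f[1]-pose[1]])@np.array([[np.cos(.174),-np.sin(.174)],[np.sin(.174),np.cos(.174)]])
    print(n,m.sum(),np.round(f,3),"res",round(e),"in stand",l.round(1))
    for b in ST[n]: cv2.polylines(im,[cv2.convexHull(proj(p,tf(f,b+[0,0,14])).astype(np.float32)).astype(np.int32)],True,(0,255,0),1)
cv2.imwrite("pics/w2.png",np.hstack([cv2.resize(x[50:350,220:420],None,fx=2,fy=2) for x in (p["image"][:,:,::-1],im)]))
E
```

```text
stamp_tall 1220 [ 5.29972e+02 -1.46524e+02  1.74000e-01] res 79 in stand [-3.4 92.5]
stamp_square 1490 [ 5.47336e+02 -2.08182e+02  1.30000e-01] res 66 in stand [ 3.1 28.7]
stamp_paddle 1301 [ 5.67596e+02 -3.28460e+02 -5.40000e-02] res 76 in stand [  2.2 -93.2]
stamp_button 1806 [ 5.51700e+02 -2.67479e+02  1.74000e-01] res 53 in stand [ -2.9 -30.4]
```

View pics/w2.png

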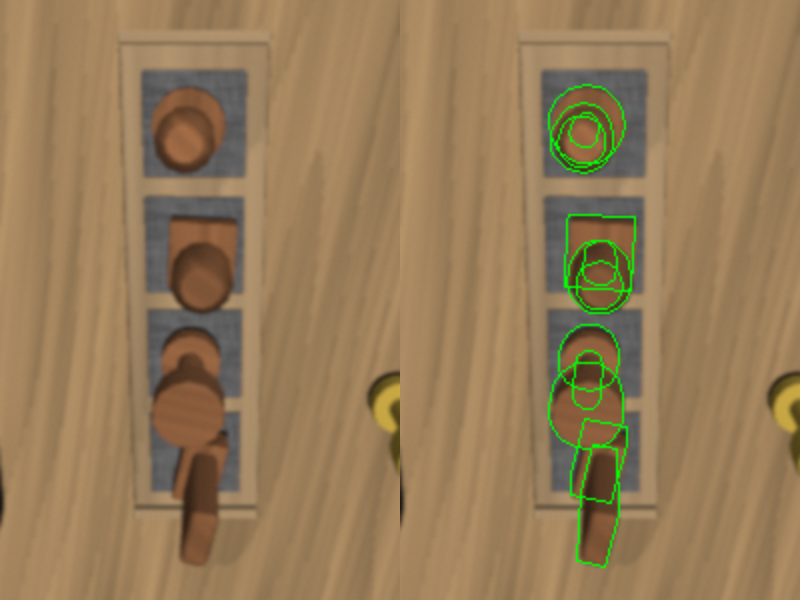

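Fits match the picture: every stamp is within 5 mm of its pad centre, and the wooden button in the third place is confirmed. Now I'll grasp the tall stamp.

Emit:
{"fn": "arm_command", "kwargs": {"plan": [[-0.004, -0.0264, 0, 0], [-0.004, -0.0263, 0, 0], [0, 0, 0.04, 0], [0, 0, 0.04, 0], [0, 0, 0.03, 0]]}}

```text
clock: 4.3
tool_pos: [529.3, -145.2, 144.2]
orientation: [-0.0, 0.996, 0.088, -0.001]
wrist_force: [0.1, 0.6, -0.8]
gripper_width: 85.4
```

Emit:
{"fn": "arm_command", "kwargs": {"plan": [[0, 0, 0.03, 0], [0, 0, 0.025, 0], [0, 0, 0, 0], [0, 0, 0, 0]]}}

```text
clock: 4.7
tool_pos: [530.2, -145.8, 91.5]
orientation: [-0.0, 0.996, 0.088, -0.0]
wrist_force: [0.9, -0.8, 0.6]
gripper_width: 85.5
```

```bash
python3 - <<'E'
from h import *
print(frame()[0]); p=eyes.read_camera("wrist"); cv2.imwrite("pics/g1.png",p["image"][:,:,::-1])
for r in regions_of("stamp_tall",p):
    print(r["conf"],r["extent"])
    print(fit(p,r["mask"],ST["stamp_tall"],(530,-146.5,.17),yaw=False))
E
```

```text
[ 530.1670181  -145.8241054    91.49804222]
0.77 [320.1, 270.6, 65.8, 147.5]
((np.float64(530.3360917427274), np.float64(-145.79342198384956), 0.17), np.float64(319.125))
```

View pics/g1.png

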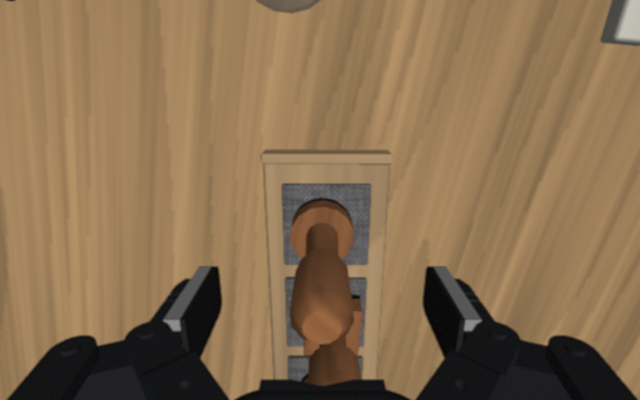

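Tall sits at column 322, midway between the fingers (about 220 and 425). Now I'll close and lift.

Emit:
{"fn": "arm_command", "kwargs": {"plan": [[0, 0, 0, 0], [0, 0, 0, 0], [0, 0, 0, 0], [0, 0, 0, 0], [0, 0, 0, 0]], "claw": -1, "grip_force": 40}}

```text
clock: 5.3
tool_pos: [530.3, -146.0, 91.7]
orientation: [0.0, 0.996, 0.088, 0.0]
wrist_force: [-1.1, -0.8, 2.3]
gripper_width: 23.0
```

Emit:
{"fn": "arm_command", "kwargs": {"plan": [[0, 0, 0, 0], [0, 0, 0, 0], [0, 0, 0, 0], [0, 0, -0.005, 0], [0, 0, -0.015, 0]]}}

```text
clock: 5.8
tool_pos: [528.5, -145.2, 109.6]
orientation: [-0.001, 0.996, 0.088, -0.002]
wrist_force: [-0.2, 0.1, -1.8]
gripper_width: 23.0
```

Emit:
{"fn": "arm_command", "kwargs": {"plan": [[0, 0, -0.0365, 0.1065], [0, 0, -0.0365, 0.1065], [0, 0, -0.0365, 0.1065], [0, 0, -0.0365, 0.1065]]}}

```text
clock: 6.2
tool_pos: [529.9, -145.7, 259.7]
orientation: [0.0, 0.992, -0.127, 0.0]
wrist_force: [0.4, -0.3, -0.6]
gripper_width: 23.0
```

Emit:
{"fn": "arm_command", "kwargs": {"plan": [[-0.0177, -0.041, 0, 0], [-0.0177, -0.041, 0, 0], [-0.0177, -0.041, 0, 0], [-0.0177, -0.041, 0, 0]]}}

```text
clock: 6.6
tool_pos: [501.5, 32.0, 258.4]
orientation: [-0.0, 0.992, -0.125, 0.001]
wrist_force: [-0.0, -0.2, -1.4]
gripper_width: 23.4
```

Emit:
{"fn": "arm_command", "kwargs": {"plan": [[-0.0177, -0.041, 0, 0], [-0.0177, -0.041, 0, 0], [-0.0177, -0.041, 0, 0], [-0.0177, -0.041, 0, 0], [0, 0, 0, 0]]}}

```text
clock: 7.1
tool_pos: [472.7, 211.1, 258.3]
orientation: [-0.001, 0.993, -0.122, 0.0]
wrist_force: [0.2, 0.0, -0.3]
gripper_width: 22.9
```

Emit:
{"fn": "arm_command", "kwargs": {"plan": [[0, 0, 0, 0], [0, 0, 0, 0]]}}

```text
clock: 7.3
tool_pos: [474.2, 206.4, 257.7]
orientation: [0.0, 0.992, -0.125, 0.0]
wrist_force: [0.2, 0.4, -1.0]
gripper_width: 22.6
```

```bash
python3 - <<'E'
from h import *
print(frame()[0]); p=eyes.read_camera("wrist"); im=p["image"][:,:,::-1].copy()
pose=(477.3,216.8,-.254)
for r in regions_of("organiser",p):
    print(r["conf"],r["extent"])
for y in (93,31,-31,-93):
    for z,h,c in((6,28,(255,0,0)),(24,28,(0,255,0))):
        cv2.polylines(im,[np.round(proj(p,tf(pose,[[a*h,y+b*h,z] for a,b in((-1,-1),(-1,1),(1,1),(1,-1))]))).astype(np.int32)],True,c,1)
cv2.imwrite("pics/o1.png",im)
E
```

```text
[474.16278028 206.40370202 257.71429658]
0.57 [344.9, 143.3, 123.7, 248.4]
```

View pics/o1.png

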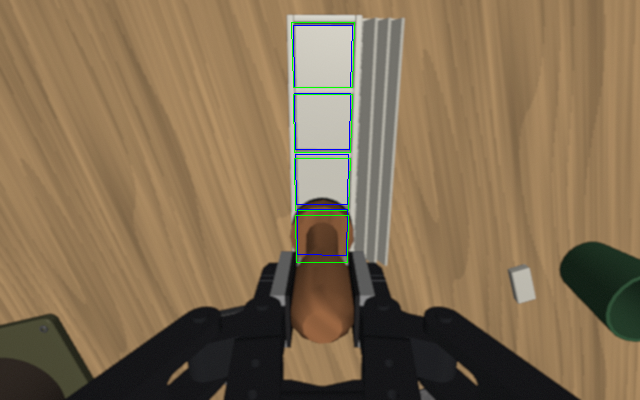

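Overlay agrees with the organiser's walls within about 2 mm, and tall hangs straight. I'll take it to the right-end compartment.

Emit:
{"fn": "arm_command", "kwargs": {"plan": [[0, 0.041, 0, 0], [0, 0.041, 0, 0], [0, 0, 0.043, 0], [0, 0, 0.043, 0], [0, 0, 0.043, 0]]}}

```text
clock: 7.9
tool_pos: [454.3, 126.0, 127.8]
orientation: [-0.0, 0.992, -0.126, 0.001]
wrist_force: [0.5, 0.5, -1.4]
gripper_width: 22.8
```

Emit:
{"fn": "arm_command", "kwargs": {"plan": [[0, 0, 0.02, 0], [0, 0, 0.01, 0], [0, 0, 0, 0], [0, 0, 0, 0]]}}

```text
clock: 8.3
tool_pos: [455.0, 127.3, 99.8]
orientation: [-0.0, 0.992, -0.125, 0.001]
wrist_force: [0.4, 1.3, -0.3]
gripper_width: 22.7
```

```bash
python3 - <<'E'
from h import *
print(frame()); p=eyes.read_camera("wrist"); s=eyes.read_camera("top")
pose=(477.3,216.8,-.254)
r=regions_of("stamp_tall",p); print([(x["conf"],x["extent"]) for x in r])
f=fit(p,r[0]["mask"],ST["stamp_tall"],(454,126.8,0),z0=frame()[0][2]-77.6,yaw=False); print(f)
im=p["image"][:,:,::-1].copy()
for y in (93,31,-31,-93):
    for z,h,c in((6,28,(255,0,0)),(24,28,(0,255,0))):
        cv2.polylines(im,[np.round(proj(p,tf(pose,[[a*h,y+b*h,z] for a,b in((-1,-1),(-1,1),(1,1),(1,-1))]))).astype(np.int32)],True,c,1)
cv2.imwrite("pics/o2.png",im)
E
```

```text
(array([454.97171844, 127.27338271,  99.76467424]), array([[ 9.68698562e-01, -2.48229428e-01,  2.29064081e-03],
       [-2.48230876e-01, -9.68700830e-01,  3.66565537e-04],
       [ 2.12795330e-03, -9.23699283e-04, -9.99997309e-01]]))
[(0.65, [320.4, 271.8, 69.5, 143.8])]
((np.float64(455.37946741568425), np.float64(127.6250779289438), 0), np.float64(382.125))
```

View pics/o2.png

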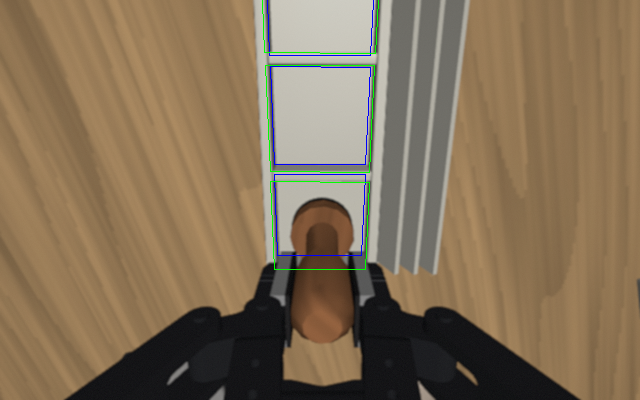

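The stamp hangs centred over the right-end compartment, with its base ring at (322,228) and the walls where predicted. I'll lower, release and rise.

Emit:
{"fn": "arm_command", "kwargs": {"plan": [[0, 0, 0.006, 0], [0, 0, 0.005, 0], [0, 0, 0.004, 0], [0, 0, 0, 0], [0, 0, 0, 0]]}}

```text
clock: 8.95
tool_pos: [454.1, 127.7, 83.7]
orientation: [-0.0, 0.992, -0.125, 0.0]
wrist_force: [-0.4, 1.1, 3.9]
gripper_width: 22.8
```

Emit:
{"fn": "arm_command", "kwargs": {"plan": [[0, 0, 0.001, 0], [0, 0, 0, 0]]}}

```text
clock: 9.15
tool_pos: [454.3, 127.8, 83.7]
orientation: [-0.0, 0.992, -0.125, 0.0]
wrist_force: [-4.6, 0.4, 10.2]
gripper_width: 22.9
```

Emit:
{"fn": "arm_command", "kwargs": {"plan": [[0, 0, 0, 0], [0, 0, 0, 0], [0, 0, 0, 0], [0, 0, 0, 0], [0, 0, 0, 0]], "claw": 1}}

```text
clock: 9.65
tool_pos: [453.6, 127.5, 82.0]
orientation: [0.0, 0.992, -0.125, -0.0]
wrist_force: [0.1, -0.3, 0.3]
gripper_width: 85.6
```

Emit:
{"fn": "arm_command", "kwargs": {"plan": [[0, 0, -0.01, 0], [0, 0, -0.03, 0], [0, 0, -0.035, 0], [0, 0, -0.035, 0]]}}

```text
clock: 10.05
tool_pos: [453.5, 127.5, 194.0]
orientation: [0.0, 0.992, -0.125, -0.0]
wrist_force: [0.3, 0.8, 0.1]
gripper_width: 85.3
```

Emit:
{"fn": "arm_command", "kwargs": {"plan": [[0.0248, 0.0432, 0, 0], [0.0248, 0.0432, 0, 0], [0.0248, 0.0432, 0, 0], [0.0248, 0.0432, 0, 0]]}}

```text
clock: 10.45
tool_pos: [507.6, -66.3, 193.6]
orientation: [0.0, 0.992, -0.124, 0.001]
wrist_force: [1.4, 1.3, 0.2]
gripper_width: 85.4
```

Emit:
{"fn": "arm_command", "kwargs": {"plan": [[0.0248, 0.0432, 0, 0], [0.0248, 0.0432, 0, 0], [0.0248, 0.0432, 0, 0], [0, 0, 0, -0.127], [0, 0, 0, -0.127]]}}

```text
clock: 10.95
tool_pos: [547.4, -210.4, 192.9]
orientation: [0.0, 1.0, 0.003, 0.0]
wrist_force: [-0.0, 0.4, -0.3]
gripper_width: 85.3
```

Emit:
{"fn": "arm_command", "kwargs": {"plan": [[0, 0, 0, -0.127], [0, 0, 0, 0], [0, 0, 0, 0]]}}

```text
clock: 11.25
tool_pos: [547.3, -208.5, 192.9]
orientation: [0.0, 0.998, 0.064, 0.0]
wrist_force: [-0.0, 0.2, 0.6]
gripper_width: 85.3
```

```bash
python3 - <<'E'
from h import *
p=eyes.read_camera("wrist"); s=eyes.read_camera("scene"); cv2.imwrite("pics/s1.png",cv2.resize(s["image"][110:310,180:500,::-1],None,fx=2,fy=2))
for n,x0 in (("stamp_square",(547.3,-208.2,.13)),("stamp_paddle",(567.6,-328.5,-.05))):
    for r in regions_of(n,p): print(n,r["conf"],r["extent"],fit(p,r["mask"],ST[n],x0))
print(frame()[0],move(547.3,-208.2,73,.13))
E
```

```text
stamp_square 0.81 [323.3, 191.7, 45.2, 62.2] ((np.float64(547.3649393386684), np.float64(-207.7955348409149), np.float64(0.12902459358501323)), np.float64(52.0625))
stamp_paddle 0.7 [327.0, 331.0, 26.7, 90.4] ((np.float64(567.36777538611), np.float64(-331.0940261523235), np.float64(-0.029089749035890754)), np.float64(535.3125))
[ 547.19448717 -208.30853203  192.50918724] (array([ 1.000e-01, -1.000e-01,  1.195e+02]), np.float64(0.0))
```

View pics/s1.png

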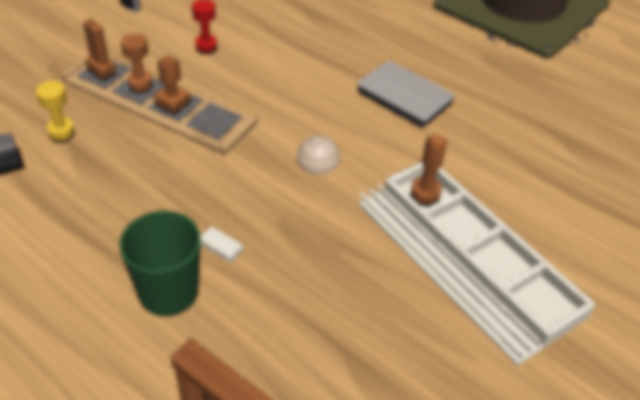

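Tall stands upright in the right-end compartment (430,170 in the crop). Square is straight below the tool, and the fit agrees within 0.5 mm.

Emit:
{"fn": "arm_command", "kwargs": {"plan": [[0, 0, 0.04, 0], [0, 0, 0.04, 0], [0, 0, 0.0255, 0], [0, 0, 0.014, 0], [0, 0, 0, 0]]}}

```text
clock: 11.95
tool_pos: [545.8, -207.7, 70.6]
orientation: [-0.001, 0.998, 0.065, -0.002]
wrist_force: [0.0, 0.1, -0.1]
gripper_width: 85.4
```

Emit:
{"fn": "arm_command", "kwargs": {"plan": [[0, 0, 0, 0], [0, 0, 0, 0], [0, 0, 0, 0], [0, 0, 0, 0], [0, 0, 0, 0]], "claw": -1}}

```text
clock: 12.45
tool_pos: [547.9, -208.8, 74.3]
orientation: [0.001, 0.998, 0.065, 0.001]
wrist_force: [-1.1, 1.0, 4.9]
gripper_width: 26.7
```

Emit:
{"fn": "arm_command", "kwargs": {"plan": [[0, 0, 0, 0], [0, 0, 0, 0], [0, 0, 0, 0]]}}

```text
clock: 12.75
tool_pos: [547.9, -208.8, 74.3]
orientation: [0.0, 0.998, 0.065, 0.001]
wrist_force: [-1.9, 0.3, 6.5]
gripper_width: 27.0
```

```bash
python3 - <<'E'
from h import *
pose=(477.3,216.8,-.254)
print(bot.read_state()["gripper_width"],frame()[0])
for y in (93,31,-31): print(y,tf(pose,[[0,y,6]]).round(1))
c=tf(pose,[[0,-31,6]])[0]; print(move(c[0],c[1],190,-.254))
E
```

```text
26.95556600528406 [ 547.9320653  -208.83177679   74.27441058]
93 [[500.7 306.8   6. ]]
31 [[485.1 246.8   6. ]]
-31 [[469.5 186.8   6. ]]
(array([ -25.9, -402.4, -116.2]), np.float64(0.385))
```

Emit:
{"fn": "arm_command", "kwargs": {"plan": [[0, 0, -0.006, 0], [0, 0, -0.03, 0], [0, 0, -0.04, 0], [0, 0, -0.04, 0], [-0.0029, -0.0447, 0, 0]]}}

```text
clock: 13.25
tool_pos: [542.6, -168.6, 196.8]
orientation: [0.004, 0.998, 0.063, 0.006]
wrist_force: [0.7, 0.5, 0.7]
gripper_width: 26.5
```

Emit:
{"fn": "arm_command", "kwargs": {"plan": [[-0.0029, -0.0447, 0, 0], [-0.0029, -0.0447, 0, 0], [-0.0029, -0.0447, 0, 0], [-0.0029, -0.0447, 0, 0], [-0.0029, -0.0447, 0, 0]]}}

```text
clock: 13.75
tool_pos: [493.9, 56.8, 188.7]
orientation: [-0.0, 0.998, 0.065, 0.0]
wrist_force: [0.3, 0.2, -1.0]
gripper_width: 26.5
```

Emit:
{"fn": "arm_command", "kwargs": {"plan": [[-0.0029, -0.0447, 0, 0], [-0.0029, -0.0447, 0, 0], [-0.0029, -0.0447, 0, 0], [0, 0, 0, 0.128], [0, 0, 0, 0.128]]}}

```text
clock: 14.25
tool_pos: [467.9, 188.5, 188.6]
orientation: [0.0, 0.998, -0.063, -0.0]
wrist_force: [0.6, 0.1, -1.0]
gripper_width: 26.6
```

Emit:
{"fn": "arm_command", "kwargs": {"plan": [[0, 0, 0, 0.128], [0, 0, 0, 0], [0, 0, 0, 0]]}}

```text
clock: 14.55
tool_pos: [468.6, 186.9, 188.6]
orientation: [0.0, 0.992, -0.125, -0.0]
wrist_force: [-1.1, -0.1, -1.0]
gripper_width: 26.7
```

```bash
python3 - <<'E'
from h import *
print(bot.read_state()["gripper_width"],frame()[0],move(469.5,186.8,67.0,-.254))
p=eyes.read_camera("wrist"); cv2.imwrite("pics/o3.png",p["image"][:,:,::-1])
for n in ("stamp_square","stamp_tall"):
  for r in regions_of(n,p): print(n,r["conf"],r["extent"], fit(p,r["mask"],ST[n],(469.5,186.8,-.25),z0=frame()[0][2]-60.2) if n=="stamp_square" else "")
E
```

```text
26.683497462434556 [468.55033673 186.93459639 188.64374385] (array([ 1.000e+00, -1.000e-01,  1.216e+02]), np.float64(0.004))
stamp_square 0.9 [322.8, 272.1, 74.7, 130.4] ((np.float64(469.06324196442165), np.float64(188.3508013719626), np.float64(-0.22427245067864482)), np.float64(383.0))
```

View pics/o3.png

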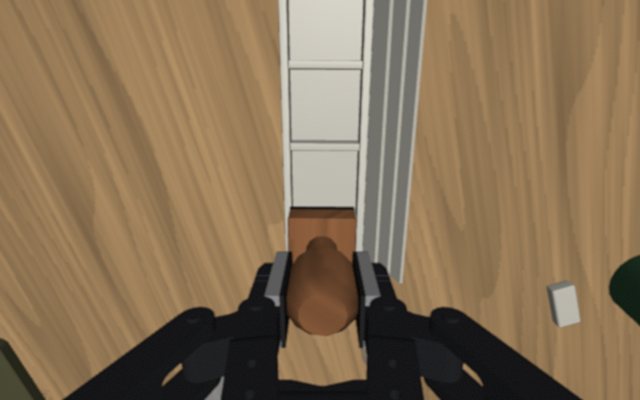

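Square hangs square to the row and upright. I'll lower it into the second compartment from the right.

Emit:
{"fn": "arm_command", "kwargs": {"plan": [[0.001, 0, 0.035, 0], [0, 0, 0.035, 0], [0, 0, 0.025, 0], [0, 0, 0.012, 0], [0, 0, 0, 0]]}}

```text
clock: 15.2
tool_pos: [468.4, 186.3, 80.0]
orientation: [0.001, 0.992, -0.126, -0.002]
wrist_force: [-0.3, -0.3, -0.2]
gripper_width: 26.2
```

Emit:
{"fn": "arm_command", "kwargs": {"plan": [[0, 0, 0.007, 0], [0, 0, 0.004, 0], [0, 0, 0.003, 0], [0, 0, 0, 0], [0, 0, 0, 0]]}}

```text
clock: 15.7
tool_pos: [470.0, 186.8, 68.2]
orientation: [-0.0, 0.992, -0.126, 0.0]
wrist_force: [-0.9, 0.6, -0.9]
gripper_width: 26.8
```

Emit:
{"fn": "arm_command", "kwargs": {"plan": [[0, 0, 0.0015, 0], [0, 0, 0, 0], [0, 0, 0, 0]]}}

```text
clock: 16.0
tool_pos: [469.8, 186.8, 66.4]
orientation: [-0.0, 0.992, -0.126, 0.0]
wrist_force: [0.4, 0.1, -0.8]
gripper_width: 26.2
```

Emit:
{"fn": "arm_command", "kwargs": {"plan": [[0, 0, 0.001, 0], [0, 0, 0, 0], [0, 0, 0, 0]]}}

```text
clock: 16.3
tool_pos: [470.0, 186.9, 66.3]
orientation: [-0.0, 0.992, -0.126, -0.0]
wrist_force: [-2.8, -0.8, 5.2]
gripper_width: 27.0
```

Emit:
{"fn": "arm_command", "kwargs": {"plan": [[0, 0, 0, 0], [0, 0, 0, 0], [0, 0, 0, 0], [0, 0, 0, 0], [0, 0, 0, 0]], "claw": 1}}

```text
clock: 16.8
tool_pos: [469.7, 186.7, 65.2]
orientation: [0.0, 0.992, -0.126, -0.0]
wrist_force: [0.3, -0.4, -0.1]
gripper_width: 85.5
```

Emit:
{"fn": "arm_command", "kwargs": {"plan": [[0, 0, -0.01, 0], [0, 0, -0.034, 0], [0, 0, -0.04, 0], [0, 0, -0.04, 0]]}}

```text
clock: 17.2
tool_pos: [469.4, 186.7, 191.1]
orientation: [0.0, 0.992, -0.126, -0.0]
wrist_force: [0.5, 0.3, 0.1]
gripper_width: 85.5
```

Emit:
{"fn": "arm_command", "kwargs": {"plan": [[0.0192, 0.042, 0, 0], [0.0192, 0.042, 0, 0], [0.0192, 0.042, 0, 0], [0.0192, 0.042, 0, 0], [0.0192, 0.042, 0, 0]]}}

```text
clock: 17.7
tool_pos: [510.3, -42.4, 190.5]
orientation: [-0.0, 0.992, -0.126, 0.001]
wrist_force: [-0.2, -0.4, 0.5]
gripper_width: 85.5
```

Emit:
{"fn": "arm_command", "kwargs": {"plan": [[0.0192, 0.042, 0, 0], [0.0192, 0.042, 0, 0], [0.0192, 0.042, 0, 0], [0.0192, 0.042, 0, 0], [0.0192, 0.042, 0, 0]]}}

```text
clock: 18.2
tool_pos: [550.6, -270.0, 190.3]
orientation: [0.0, 0.992, -0.126, 0.001]
wrist_force: [0.6, -0.1, 0.1]
gripper_width: 85.9
```

Emit:
{"fn": "arm_command", "kwargs": {"plan": [[0, 0, 0, -0.141], [0, 0, 0, -0.141], [0, 0, 0, -0.141], [0, 0, 0, 0], [0, 0, 0, 0]]}}

```text
clock: 18.7
tool_pos: [550.5, -267.9, 189.8]
orientation: [0.0, 0.997, 0.083, 0.0]
wrist_force: [-0.1, -0.1, 0.5]
gripper_width: 85.2
```

```bash
python3 - <<'E'
from h import *
p=eyes.read_camera("wrist"); s=eyes.read_camera("scene"); cv2.imwrite("pics/s2.png",np.hstack([cv2.resize(s["image"][110:310,180:500,::-1],(480,300)),cv2.resize(p["image"][:,160:480,::-1],(240,300))]))
ms={}
for n,x0 in (("stamp_button",(551.7,-267.5,0)),("stamp_paddle",(567.6,-328.5,-.05))):
    u=proj(p,[[x0[0],x0[1],60]])[0]; rs=regions_of(n,p)
    if rs: ms[n]=(min(rs,key=lambda r:np.hypot(*(np.array(r["extent"][:2])-u))),x0)
for n,(r,x0) in ms.items():
    ig=np.any([q["mask"] for k,(q,_) in ms.items() if k!=n]+[np.zeros((400,640),bool)],axis=0)
    print(n,r["conf"],r["extent"],fit(p,r["mask"],ST[n],x0,ignore=ig,yaw=n!="stamp_button"))
print(frame()[0],move(551.7,-267.5,84,.174))
E
```

```text
stamp_button 0.88 [323.8, 196.9, 52.0, 70.4] ((np.float64(551.5241079494242), np.float64(-266.81835266941516), 0), np.float64(114.8125))
stamp_paddle 0.73 [330.1, 270.2, 35.1, 85.5] ((np.float64(567.132902096596), np.float64(-328.5376111934613), np.float64(0.0026009326099658316)), np.float64(173.25))
[ 550.52506701 -267.77612448  189.54297824] (array([ 1.200e+00, -1.000e-01,  1.055e+02]), np.float64(-0.005))
```

View pics/s2.png

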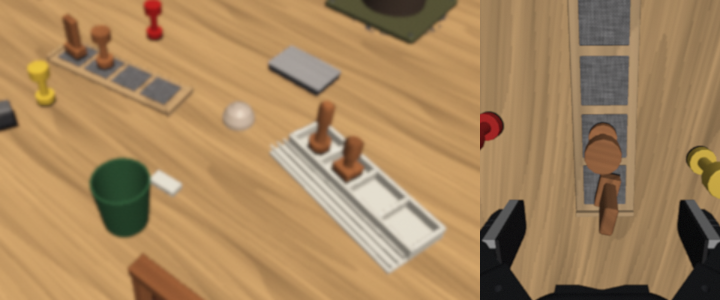

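Square also stands upright. Next is the wooden button (red and yellow stay more than 25 mm clear of the fingers).

Emit:
{"fn": "arm_command", "kwargs": {"plan": [[0.001, 0, 0.035, 0], [0, 0, 0.035, 0], [0, 0, 0.02, 0], [0, 0, 0.012, 0], [0, 0, 0.003, 0]]}}

```text
clock: 19.4
tool_pos: [550.7, -267.2, 82.8]
orientation: [-0.001, 0.996, 0.085, -0.001]
wrist_force: [-0.4, 0.9, -0.4]
gripper_width: 85.5
```

Emit:
{"fn": "arm_command", "kwargs": {"plan": [[0, 0, 0, 0], [0, 0, 0, 0]]}}

```text
clock: 19.6
tool_pos: [552.5, -268.3, 86.1]
orientation: [0.001, 0.996, 0.085, 0.001]
wrist_force: [-0.4, 0.5, 0.1]
gripper_width: 85.3
```

Emit:
{"fn": "arm_command", "kwargs": {"plan": [[0, 0, 0, 0], [0, 0, 0, 0], [0, 0, 0, 0], [0, 0, 0, 0], [0, 0, 0, 0]], "claw": -1}}

```text
clock: 20.1
tool_pos: [551.8, -268.0, 84.9]
orientation: [0.0, 0.996, 0.085, 0.0]
wrist_force: [-0.2, -1.0, 1.9]
gripper_width: 32.6
```

Emit:
{"fn": "arm_command", "kwargs": {"plan": [[0, 0, 0, 0], [0, 0, 0, 0], [0, 0, 0, 0]]}}

```text
clock: 20.4
tool_pos: [551.8, -268.0, 84.9]
orientation: [0.0, 0.996, 0.085, 0.0]
wrist_force: [0.1, -0.1, 4.0]
gripper_width: 33.1
```

```bash
python3 - <<'E'
from h import *
print(bot.read_state()["gripper_width"],bot.read_state()["wrist_force"],frame()[0],move(485.1,246.8,190,-.254))
E
```

```text
33.088215465866035 [ 0.09575728 -0.05482248  3.99009486] [ 551.84047865 -267.97687744   84.91463138] (array([  21.4, -518.6, -105.4]), np.float64(0.424))
```

Emit:
{"fn": "arm_command", "kwargs": {"plan": [[0, 0, -0.006, 0], [0, 0, -0.029, 0], [0, 0, -0.035, 0], [0, 0, -0.035, 0], [0.0019, -0.0471, 0, 0]]}}

```text
clock: 20.9
tool_pos: [548.5, -225.3, 196.1]
orientation: [0.004, 0.997, 0.083, 0.005]
wrist_force: [1.2, 0.8, 0.1]
gripper_width: 32.4
```

Emit:
{"fn": "arm_command", "kwargs": {"plan": [[0.0019, -0.0471, 0, 0], [0.0019, -0.0471, 0, 0], [0.0019, -0.0471, 0, 0], [0.0019, -0.0471, 0, 0], [0.0019, -0.0471, 0, 0]]}}

```text
clock: 21.4
tool_pos: [513.7, 14.5, 188.7]
orientation: [-0.0, 0.996, 0.085, -0.001]
wrist_force: [0.5, 0.2, -1.0]
gripper_width: 33.1
```

Emit:
{"fn": "arm_command", "kwargs": {"plan": [[0.0019, -0.0471, 0, 0], [0.0019, -0.0471, 0, 0], [0.0019, -0.0471, 0, 0], [0.0019, -0.0471, 0, 0], [0.0019, -0.0471, 0, 0]]}}

```text
clock: 21.9
tool_pos: [483.2, 248.1, 188.8]
orientation: [0.0, 0.996, 0.085, -0.0]
wrist_force: [0.1, 1.1, -0.3]
gripper_width: 33.0
```

Emit:
{"fn": "arm_command", "kwargs": {"plan": [[0, 0, 0, 0.141], [0, 0, 0, 0.141], [0, 0, 0, 0.141], [0, 0, 0, 0], [0, 0, 0, 0]]}}

```text
clock: 22.4
tool_pos: [484.0, 246.2, 188.9]
orientation: [0.0, 0.992, -0.125, -0.0]
wrist_force: [-0.3, 0.0, -0.3]
gripper_width: 33.1
```

```bash
python3 - <<'E'
from h import *
print(bot.read_state()["gripper_width"],frame()[0],move(485.1,246.8,77,-.254))
p=eyes.read_camera("wrist"); cv2.imwrite("pics/o4.png",p["image"][:,:,::-1])
for n in ("stamp_button",):
  for r in regions_of(n,p): print(n,r["conf"],r["extent"], fit(p,r["mask"],ST[n],(485,246.8,-.25),z0=frame()[0][2]-70.9,yaw=False))
E
```

```text
33.097718461986794 [484.0260477  246.23160064 188.85134187] (array([  1. ,  -0.9, 111.9]), np.float64(0.004))
stamp_button 0.82 [322.7, 273.6, 88.6, 136.9] ((np.float64(484.51060703827557), np.float64(247.39965677758565), -0.25), np.float64(381.625))
```

View pics/o4.png

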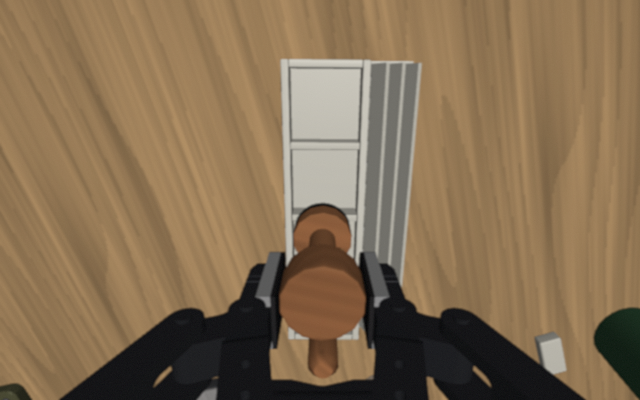

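Button hangs upright, lined up on the row's axis; the grip at (322,355) is the tall stamp already placed. I'll lower it into the second compartment from the left.

Emit:
{"fn": "arm_command", "kwargs": {"plan": [[0.001, -0.0005, 0.035, 0], [0, 0, 0.03, 0], [0, 0, 0.022, 0], [0, 0, 0.012, 0], [0, 0, 0, 0]]}}

```text
clock: 23.0
tool_pos: [484.3, 246.0, 88.4]
orientation: [0.001, 0.992, -0.126, -0.002]
wrist_force: [-0.5, -0.8, 0.5]
gripper_width: 32.7
```

Emit:
{"fn": "arm_command", "kwargs": {"plan": [[0, 0, 0.006, 0], [0, 0, 0.004, 0], [0, 0, 0.0015, 0], [0, 0, 0, 0], [0, 0, 0, 0]]}}

```text
clock: 23.5
tool_pos: [485.8, 246.8, 79.3]
orientation: [-0.0, 0.992, -0.126, 0.0]
wrist_force: [0.5, -0.3, -0.6]
gripper_width: 33.6
```

Emit:
{"fn": "arm_command", "kwargs": {"plan": [[0, 0, 0.0008, 0], [0, 0, 0, 0], [0, 0, 0, 0]]}}

```text
clock: 23.8
tool_pos: [485.6, 246.6, 78.1]
orientation: [-0.0, 0.992, -0.126, 0.0]
wrist_force: [-0.3, -0.4, -0.9]
gripper_width: 33.2
```

Emit:
{"fn": "arm_command", "kwargs": {"plan": [[0, 0, 0.001, 0], [0, 0, 0, 0], [0, 0, 0, 0]]}}

```text
clock: 24.1
tool_pos: [485.5, 246.6, 77.0]
orientation: [0.0, 0.992, -0.126, -0.0]
wrist_force: [0.1, 0.2, -0.8]
gripper_width: 32.8
```

Emit:
{"fn": "arm_command", "kwargs": {"plan": [[0, 0, 0.0007, 0], [0, 0, 0, 0], [0, 0, 0, 0]]}}

```text
clock: 24.4
tool_pos: [485.7, 246.8, 76.9]
orientation: [-0.0, 0.992, -0.126, 0.0]
wrist_force: [-1.7, -0.8, 5.4]
gripper_width: 32.9
```

Emit:
{"fn": "arm_command", "kwargs": {"plan": [[0, 0, 0, 0], [0, 0, 0, 0], [0, 0, 0, 0], [0, 0, 0, 0], [0, 0, 0, 0]], "claw": 1}}

```text
clock: 24.9
tool_pos: [485.4, 246.6, 76.1]
orientation: [0.0, 0.992, -0.126, -0.0]
wrist_force: [-0.0, 1.1, 0.1]
gripper_width: 85.4
```

Emit:
{"fn": "arm_command", "kwargs": {"plan": [[0, 0, -0.01, 0], [0, 0, -0.033, 0], [0, 0, -0.035, 0], [0, 0, -0.035, 0]]}}

```text
clock: 25.3
tool_pos: [485.4, 246.6, 191.2]
orientation: [-0.0, 0.992, -0.126, 0.0]
wrist_force: [0.7, 0.0, -0.6]
gripper_width: 85.3
```

Emit:
{"fn": "arm_command", "kwargs": {"plan": [[0.0186, 0.0447, 0, 0], [0.0186, 0.0447, 0, 0], [0.0186, 0.0447, 0, 0], [0.0186, 0.0447, 0, 0], [0.0186, 0.0447, 0, 0]]}}

```text
clock: 25.8
tool_pos: [519.7, 5.2, 190.5]
orientation: [-0.0, 0.992, -0.126, 0.001]
wrist_force: [1.1, -0.7, -0.2]
gripper_width: 85.6
```

Emit:
{"fn": "arm_command", "kwargs": {"plan": [[0.0186, 0.0447, 0, 0], [0.0186, 0.0447, 0, 0], [0.0186, 0.0447, 0, 0], [0.0186, 0.0447, 0, 0], [0.0186, 0.0447, 0, 0]]}}

```text
clock: 26.3
tool_pos: [553.8, -234.9, 190.4]
orientation: [0.0, 0.992, -0.126, 0.001]
wrist_force: [0.1, 0.8, -0.3]
gripper_width: 85.4
```

Emit:
{"fn": "arm_command", "kwargs": {"plan": [[0.0186, 0.0447, 0, 0], [0.0186, 0.0447, 0, 0], [0, 0, 0, -0.111], [0, 0, 0, -0.111], [0, 0, 0, 0]]}}

```text
clock: 26.8
tool_pos: [567.3, -329.2, 189.9]
orientation: [0.0, 1.0, -0.016, 0.0]
wrist_force: [1.0, 0.6, -0.6]
gripper_width: 85.4
```

Emit:
{"fn": "arm_command", "kwargs": {"plan": [[0, 0, 0, 0], [0, 0, 0, 0]]}}

```text
clock: 27.0
tool_pos: [567.4, -328.2, 189.8]
orientation: [0.0, 1.0, -0.016, 0.0]
wrist_force: [0.7, 0.7, -0.0]
gripper_width: 85.2
```

```bash
python3 - <<'E'
from h import *
p=eyes.read_camera("wrist"); s=eyes.read_camera("scene"); 
f=None
for r in regions_of("stamp_paddle",p):
    f=fit(p,r["mask"],ST["stamp_paddle"],(567.4,-328.5,-.03)); print(r["conf"],r["extent"],f)
    print(frame()[0],move(*f[0][:2],78,f[0][2]))
im=p["image"][:,:,::-1].copy()
if f:
  for b in ST["stamp_paddle"]: cv2.polylines(im,[np.round(cv2.convexHull(proj(p,tf(f[0],b+[0,0,14])).astype(np.float32))).astype(np.int32)],True,(0,255,0),1)
cv2.imwrite("pics/s3.png",np.hstack([cv2.resize(s["image"][110:310,180:500,::-1],(480,300)),cv2.resize(im[130:350,210:430],(300,300))]))
E
```

```text
0.63 [321.2, 197.1, 29.9, 74.7] ((np.float64(567.8239774961693), np.float64(-329.4746119470867), np.float64(-0.05130506820279702)), np.float64(88.9375))
[ 567.42789619 -328.20630585  189.56196727] (array([  0.4,   1.2, 111.6]), np.float64(0.02))
```

View pics/s3.png

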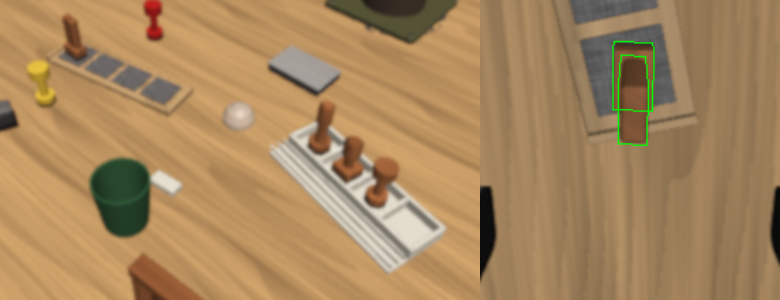

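Three stamps stand upright in the organiser, and the paddle fit matches the picture. Now I'll grasp the paddle.

Emit:
{"fn": "arm_command", "kwargs": {"plan": [[0, 0.001, 0.035, 0.02], [0, 0, 0.035, 0], [0, 0, 0.025, 0], [0, 0, 0.013, 0], [0, 0, 0.0035, 0]]}}

```text
clock: 27.65
tool_pos: [566.5, -328.8, 75.9]
orientation: [-0.001, 1.0, -0.026, -0.001]
wrist_force: [0.2, 0.5, 0.7]
gripper_width: 85.5
```

Emit:
{"fn": "arm_command", "kwargs": {"plan": [[0, 0, 0, 0], [0, 0, 0, 0]]}}

```text
clock: 27.85
tool_pos: [568.4, -330.2, 79.8]
orientation: [0.001, 1.0, -0.025, 0.001]
wrist_force: [-0.4, 0.1, 1.0]
gripper_width: 85.4
```

Emit:
{"fn": "arm_command", "kwargs": {"plan": [[0, 0, 0, 0], [0, 0, 0, 0], [0, 0, 0, 0], [0, 0, 0, 0], [0, 0, 0, 0]], "claw": -1}}

```text
clock: 28.35
tool_pos: [567.3, -329.6, 78.0]
orientation: [0.0, 1.0, -0.026, 0.0]
wrist_force: [-2.5, 1.3, 3.0]
gripper_width: 13.7
```

Emit:
{"fn": "arm_command", "kwargs": {"plan": [[0, 0, 0, 0], [0, 0, 0, 0], [0, 0, 0, 0]]}}

```text
clock: 28.65
tool_pos: [567.3, -329.6, 78.0]
orientation: [0.0, 1.0, -0.025, 0.0]
wrist_force: [0.7, 0.2, 1.5]
gripper_width: 13.4
```

```bash
python3 - <<'E'
from h import *
print(bot.read_state()["gripper_width"],bot.read_state()["wrist_force"],frame()[0],move(500.7,306.8,185,-.254))
E
```

```text
13.378375505036297 [0.71829353 0.20219241 1.49069558] [ 567.34420733 -329.58437884   77.96806146] (array([ -99. , -632.2, -107.1]), np.float64(0.203))
```

Emit:
{"fn": "arm_command", "kwargs": {"plan": [[0, 0, -0.006, 0], [0, 0, -0.031, 0], [0, 0, -0.035, 0], [0, 0, -0.035, 0], [-0.0076, -0.0486, 0, 0]]}}

```text
clock: 29.15
tool_pos: [565.5, -285.8, 192.8]
orientation: [0.004, 1.0, -0.028, 0.006]
wrist_force: [1.3, 0.5, -0.5]
gripper_width: 13.4
```

Emit:
{"fn": "arm_command", "kwargs": {"plan": [[-0.0076, -0.0486, 0, 0], [-0.0076, -0.0486, 0, 0], [-0.0076, -0.0486, 0, 0], [-0.0076, -0.0486, 0, 0], [-0.0076, -0.0486, 0, 0]]}}

```text
clock: 29.65
tool_pos: [536.0, -34.2, 185.1]
orientation: [-0.0, 1.0, -0.026, 0.0]
wrist_force: [0.8, 0.9, -0.2]
gripper_width: 13.6
```

Emit:
{"fn": "arm_command", "kwargs": {"plan": [[-0.0076, -0.0486, 0, 0], [-0.0076, -0.0486, 0, 0], [-0.0076, -0.0486, 0, 0], [-0.0076, -0.0486, 0, 0], [-0.0076, -0.0486, 0, 0]]}}

```text
clock: 30.15
tool_pos: [510.4, 210.6, 185.3]
orientation: [-0.0, 1.0, -0.025, 0.0]
wrist_force: [0.6, 0.0, -0.3]
gripper_width: 13.5
```

Emit:
{"fn": "arm_command", "kwargs": {"plan": [[-0.0076, -0.0486, 0, 0], [-0.0076, -0.0486, 0, 0], [0, 0, 0, 0.1015], [0, 0, 0, 0.1015], [0, 0, 0, 0]]}}

```text
clock: 30.65
tool_pos: [500.5, 307.0, 184.8]
orientation: [0.0, 0.992, -0.126, -0.0]
wrist_force: [-0.0, 0.0, -0.3]
gripper_width: 13.5
```

Emit:
{"fn": "arm_command", "kwargs": {"plan": [[0, 0, 0, 0], [0, 0, 0, 0]]}}

```text
clock: 30.85
tool_pos: [500.9, 306.1, 184.9]
orientation: [-0.0, 0.992, -0.126, 0.0]
wrist_force: [-0.7, -0.2, -0.5]
gripper_width: 13.2
```

```bash
python3 - <<'E'
from h import *
print(bot.read_state()["gripper_width"],frame()[0],move(500.7,306.8,70,-.254))
p=eyes.read_camera("wrist"); cv2.imwrite("pics/o5.png",p["image"][:,:,::-1])
for r in regions_of("stamp_paddle",p): print(r["conf"],r["extent"], fit(p,r["mask"],ST["stamp_paddle"],(500.7,306.8,-.25),z0=frame()[0][2]-64))
E
```

```text
13.192782365698548 [500.89882846 306.09155617 184.87721018] (array([ -0.4,  -0.6, 114.9]), np.float64(0.001))
0.58 [323.2, 279.5, 44.0, 158.2] ((np.float64(501.1627380464121), np.float64(306.4261352509088), np.float64(-0.27682119423675805)), np.float64(837.25))
```

View pics/o5.png

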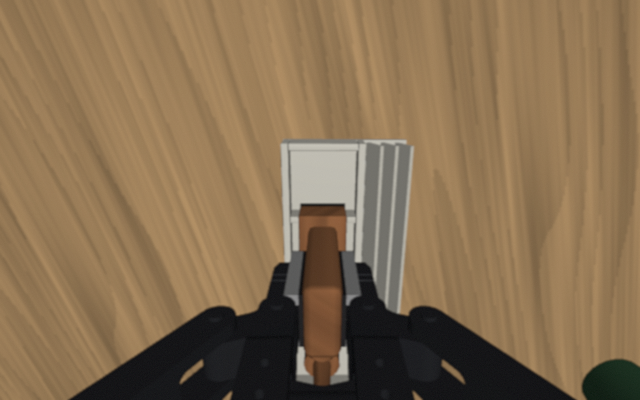

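Paddle is upright and lines up with the left-end compartment. I'll lower it.

Emit:
{"fn": "arm_command", "kwargs": {"plan": [[0, -0.0006, 0.035, 0], [0, 0, 0.03, 0], [0, 0, 0.025, 0], [0, 0, 0.012, 0], [0, 0, 0, 0]]}}

```text
clock: 31.45
tool_pos: [499.8, 306.2, 80.7]
orientation: [0.001, 0.992, -0.127, -0.002]
wrist_force: [-0.2, 0.2, -1.6]
gripper_width: 13.6
```

Emit:
{"fn": "arm_command", "kwargs": {"plan": [[0, 0, 0.006, 0], [0, 0, 0.004, 0], [0, 0, 0.002, 0], [0, 0, 0, 0], [0, 0, 0, 0]]}}

```text
clock: 31.95
tool_pos: [501.2, 307.2, 71.3]
orientation: [-0.0, 0.992, -0.127, 0.0]
wrist_force: [0.1, 0.3, -1.0]
gripper_width: 13.5
```

Emit:
{"fn": "arm_command", "kwargs": {"plan": [[0, 0, 0.001, 0], [0, 0, 0, 0], [0, 0, 0, 0]]}}

```text
clock: 32.25
tool_pos: [501.1, 307.1, 69.9]
orientation: [-0.0, 0.992, -0.127, 0.0]
wrist_force: [-0.3, 0.5, 0.7]
gripper_width: 13.4
```

Emit:
{"fn": "arm_command", "kwargs": {"plan": [[0, 0, 0.0007, 0], [0, 0, 0, 0], [0, 0, 0, 0]]}}

```text
clock: 32.55
tool_pos: [501.2, 307.1, 69.9]
orientation: [-0.0, 0.992, -0.127, 0.0]
wrist_force: [-2.4, -0.9, 5.1]
gripper_width: 13.5
```

Emit:
{"fn": "arm_command", "kwargs": {"plan": [[0, 0, 0, 0], [0, 0, 0, 0], [0, 0, 0, 0], [0, 0, 0, 0], [0, 0, 0, 0]], "claw": 1}}

```text
clock: 33.05
tool_pos: [500.9, 307.0, 68.9]
orientation: [0.0, 0.992, -0.127, -0.0]
wrist_force: [-0.3, 0.0, 0.7]
gripper_width: 83.9
```

Emit:
{"fn": "arm_command", "kwargs": {"plan": [[0, 0, -0.01, 0], [0, 0, -0.033, 0], [0, 0, -0.035, 0], [0, 0, -0.035, 0], [0, 0, -0.04, 0]]}}

```text
clock: 33.55
tool_pos: [500.5, 306.8, 223.6]
orientation: [0.0, 0.992, -0.127, -0.0]
wrist_force: [0.5, 0.5, -0.4]
gripper_width: 85.5
```

Emit:
{"fn": "arm_command", "kwargs": {"plan": [[0, 0.045, -0.02, 0], [0, 0.045, -0.02, 0], [0, 0, 0, 0], [0, 0, 0, 0]]}}

```text
clock: 33.95
tool_pos: [478.7, 219.5, 263.7]
orientation: [-0.001, 0.992, -0.127, 0.001]
wrist_force: [0.1, 0.7, 0.3]
gripper_width: 85.7
```

```bash
python3 - <<'E'
from h import *
pose=(477.3,216.8,-.254); ims=[]
print(frame()[0],bot.read_state()["gripper_width"])
for cam in ("top","wrist","scene"):
    p=eyes.read_camera(cam); ims.append(p["image"][:,:,::-1])
    for n,y in (("stamp_tall",-93),("stamp_square",-31),("stamp_button",31),("stamp_paddle",93)):
        c=tf(pose,[[0,y,40]])[0]; rs=regions_of(n,p)
        if not rs: print(cam,n,"none"); continue
        r=min(rs,key=lambda r:np.hypot(*(np.array(r["extent"][:2])-proj(p,c)[0])))
        f,e=fit(p,r["mask"],ST[n],(c[0],c[1],-.254),z0=6,yaw=n in("stamp_square","stamp_paddle")); a=pose[2]
        l=np.array([f[0]-pose[0],f[1]-pose[1]])@np.array([[np.cos(a),-np.sin(a)],[np.sin(a),np.cos(a)]])
        print(cam,n,round(r["conf"],2),"org xy",l.round(1),"off",(l-[0,y]).round(1),"res",round(e),"/",r["mask"].sum())
cv2.imwrite("pics/end.png",np.hstack([cv2.resize(ims[1],(400,250)),cv2.resize(ims[2][150:310,340:500],(300,300))[:250]]))
E
```

```text
[478.65168887 219.5201754  263.72723515] 85.67275338933975
top stamp_tall 0.73 org xy [  0.2 -91.8] off [0.2 1.2] res 25 / 374
top stamp_square 0.93 org xy [  1.1 -29.3] off [1.1 1.7] res 27 / 393
top stamp_button 0.75 org xy [ 1.8 32.8] off [1.8 1.8] res 40 / 443
top stamp_paddle 0.67 org xy [ 1.5 93.6] off [1.5 0.6] res 64 / 330
wrist stamp_tall 0.79 org xy [  0.2 -91.9] off [0.2 1.1] res 64 / 1649
wrist stamp_square 0.71 org xy [ -0.3 -29.6] off [-0.3  1.4] res 41 / 1451
wrist stamp_button 0.73 org xy [ 0.5 31.9] off [0.5 0.9] res 50 / 1458
wrist stamp_paddle 0.57 org xy [ 0.2 92.8] off [ 0.2 -0.2] res 76 / 1051
scene stamp_tall 0.88 org xy [  1.7 -90.1] off [1.7 2.9] res 37 / 428
scene stamp_square 0.75 org xy [  0.5 -28.1] off [0.5 2.9] res 29 / 462
scene stamp_button 0.98 org xy [ 1.2 33.1] off [1.2 2.1] res 31 / 523
scene stamp_paddle 0.89 org xy [ 0.8 94.5] off [0.8 1.5] res 67 / 585
```

View pics/end.png

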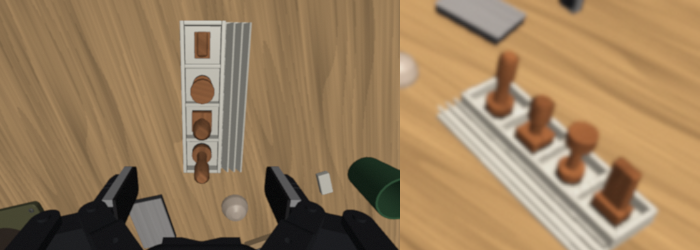

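All four stand upright, within 3 mm of the compartment centres in all three cameras. The gripper is empty and clear, so I'm handing in.

```bash
python3 -c "
from station import bot
print(bot.sign_off())"
```

```text
the job is handed in; nothing more can be done
None
```

All four stamps now stand in the organiser in reverse order, and the job is handed in at about 34 s of the 112 s allowed. From right to left as the robot sees it, they are tall, square, button and paddle.

- **Handling:** Each stamp was gripped across the stand's x, with the paddle gripped across its own x. Each was lowered until the wrist felt the floor (about 5–10 N) before release. The red and yellow look-alikes were not touched.
- **Last checks:** I fitted the stamps' outlines in the top, wrist and scene pictures. All four came out upright and within about 3 mm of their compartment centres, against a limit of 16 mm. The gripper was open and clear, well above the stamps.
- **Disagreements:** No check failed. The cameras differed by 1–2 mm, which is within the calibration.
- **Not measured directly:** The organiser's pose was fitted from the top view and then compared by eye with the wrist pictures; I did not measure it a second way. The hand-in reported no verdict.

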